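# Lock a spring-nut post into the bench channel

### The arm

A 7-joint arm with a two-finger parallel gripper is mounted at the origin on the work surface. World frame = base frame: x ahead of the robot, y to its left, z up, the work surface at z = 0. Lengths are in m, angles in rad, forces in N, time in s.
With the tool pointing down it reaches from about 0.425 to 1.025 m from the base axis. Payload 9.4 kg.
Tool frame: the origin (TCP) lies at the very end of the fingers, on their centre line; the grasp point (between the pads) lies 19 mm behind it (ctrl.tcp_to_grasp is the distance from the TCP to the grasp point, in m); z points along the fingers, y is the line along which they close (so a half turn about z gives the same grasp; the last joint's range is limited). The gripper opens to 85 mm and grips with 20 to 120 N. Pads are 22 mm wide; open, the fingers measure 114 mm over their backs; the gripper's body (76 mm by 85 mm) begins 54 mm behind the grasp point. The pads swing forward as they close: fully open they stand 13 mm farther back than shut.
Start: joints at [1.27, 0.599, -0.003, 1.599, 0.002, 0.943, -0.08], TCP at [0.161, -0.707, 0.231] pointing down, gripper open.
Joint ranges: [-2.57, 2.57], [-0.35, 1.97], [-1.29, 1.29], [0.11, 2.56], [-1.05, 4.19], [0.11, 1.86], [-2.63, 2.63]. Speed limits (rad/s): [2.22, 2.22, 3.01, 3.01, 3.14, 3.14, 3.14].

### API

Orientations are given as [roll, pitch, yaw] about the fixed x, y, z axes, in that order (R = Rz(yaw) Ry(pitch) Rx(roll)).
In Python, from cell import ctrl, vision gives the robot as it stands. The module is installed in compiled form; this text tells all that it offers.
- The arm moves only by the tool servo_tool, never from a script. Its argument "motion" is a list of rows, each a list of 6 numbers: the shift along the tool's x, y, z as a fraction of full scale, then the turn, a rotation vector about the tool's x, y, z as a fraction of full scale. A call has 1 to 12 rows; each row shifts and turns the commanded pose from where the row before left it, along the tool's axes as they then stand; what a row does not reach is not made up. Full scale, the value 1, is 30 mm for a shift and 0.08 rad for a turn. A row lasts 1/8 s, in which the tool goes at most 62.5 mm and 10.7 degrees, less where a joint would pass 70% of its speed; a pose out of reach is approached as far as the arm can. A call with a number of a shift or a turn outside -1 to 1 is refused whole. A call with a gripper value outside its range is refused whole. "grip" is the opening, from 0 (shut) to 1 (fully open), set as the call begins (left out, the last holds). The fingers move at their own pace and stop on an object; the grip force is fixed at half the most. Time passes only in rows, so rows that do not move let the fingers close. It gives the time, the measured TCP pose, the force, the opening and the grip force at its end, in the units of the state.
- ctrl.state(): the state, without advancing time (a new reading comes with each control period).
- vision.get_image(name): name is "scene" or "side" or "wrist"; returns a dict with "frame" (480x640x3 uint8, red, green, blue), "camera_matrix" (3x3 intrinsics, pixels), "eye" and "rotation" of the camera in the world; the wrist camera has in their place "tool_from_camera" (4x4, takes a point from camera to tool coordinates, whose origin is the TCP and whose axes are the flange's). Camera axes: x right, y down, z forward; pixel columns grow to the right and rows downward; lengths in m; the calibration is good to about 2 mm. A picture is of the moment at which its call begins: read the wrist's pose just before it. There is no depth.
- ctrl.hand_in(): hands the job in; it is judged then, once.
The state is a dict: "t": time; "qpos": joint angles; "dq": joint speeds; "tau": joint torques, N m; "position": TCP position; "ee_rot": TCP orientation; "ft_force": force on the tool from outside, world axes, zero at the start; "torque": the same for the moment, N m; "gripper_width": finger opening in m; "grasp_force": force on a finger pad.
Only numpy, scipy, OpenCV 4.12 (cv2) and the standard library are available. Lean on these libraries where they do the work, as an engineer would, in place of code of your own. Each camera call takes 0.05 s, during which the arm holds its last target. There are 200 camera calls.

### The job

Fit the loose T-handled post into the slotted channel: put its nut through the slot lengthwise, push it down against its spring, twist it a quarter turn and let the spring lift it so that the nut's grooves catch the channel lips, standing like the post already fitted there. It belongs about the middle of the channel's free stretch, between the fitted post and the opposite end cap. Leave it upright and locked, and leave the other things on the bench alone.

Things in the scene. Friction and masses are not known exactly. Their poses are not given: they have to be found in the camera images.
- post: Loose upright post, 119 mm tall, 0.15 to 0.25 kg: black T-handle bar on an 18 mm round stem on a steel nut 56 (x) x 25 (y) x 8 mm, parallel to the bar. A tooth 4 mm thick, 5 mm high stands on each end of the nut (x = 24 to 28 mm); the grooves lie between teeth and stem. Origin: centre of nut's top face (groove floor), z up, 42 mm above the bench at the start. May be twisted either way.
- foot (a joint): Travel of the sprung steel foot plate (50 x 22 x 4 mm, directions as the nut) under the loose post's nut: 0 with its sole 42 mm below the post's origin, growing to 0.024 as it is pressed up towards the nut. The spring pushes with 2.4 N at 0 and 0.4 N more per mm; the plate bears on the channel floor when the nut is pushed in.
- grip (a point): Middle of the loose post's handle bar, on the post's axis, 60 mm above its origin. The bar is 76 mm long (post's x), 14 mm wide (y), 18 mm high. Axes as the post.
- channel: Fixed aluminium channel on the bench, 300 mm long (its y), 74 mm wide (x), 48 mm high, closed by end caps. Origin: centre of its underside. Slot in the top 32 mm wide along y; inside 66 mm wide, floor 4 mm up. The lips turn down beside the slot: edges 4 mm thick (x = 16 to 20 mm either side), ending 37 mm above the underside.
- bay (a point): Where the post belongs: middle line of the slot, level with the channel's top, 25 mm from the channel's middle on its -y side, half way from fitted post to far end cap. Axes as the channel. The nut turns freely with its origin under 32 mm above the bench (26 mm is within spring travel); locked, the origin is at 37 mm and the bar square across the channel.
- fitted: An identical post already locked in the channel, 100 mm from the channel's middle on its +y side; its bar is square across the channel, its top 106 mm above the bench. Origin and axes as the loose post. It is fixed to the channel.
- spool: Bystander: grey plastic wire spool standing on end, 60 mm in diameter, 50 mm high, origin under its centre.
- jar: Bystander: amber jar with black cap, 56 mm in diameter, 60 mm high, origin under its centre.
- driver: Bystander: screwdriver lying on the bench, 200 mm long along its x.
Not all that is in view belongs to the job. What is meant by the post is not blue or purple, and is the smaller of those in its own colour.

How it is judged:
By the outcome, as a careful person would: the job done as asked, in the order asked, and still so for the second after the job is handed in, with the robot touching nothing.
It also fails if it takes over 48 s, if anything falls off the work surface, if the arm or the gripper's body presses on something with over 40 N, if the wrist force passes 120 N, or if a joint passes its speed limit or range.

## Working session

There is one attempt and no reset: what is moved stays moved. The work goes in short steps, Python scripts to look and compute and a tool call to move; the robot and the scene stay as the last step left them, time stands still between calls to the robot, and variables do not carry over. Pictures are saved under pics/ and viewed, at most 10 in all, crops included, and the job is handed in when it is done.

Besides the shell and the picture viewer there is one more tool, called after "Call:" as a command line: name --pt "numbers of a row" for each row, then --argument value for the rest. servo_tool: Moves the arm, as the interface text tells. Shift numbers are shares of 30 mm and turn numbers shares of 0.08 rad, none past 1 either way. Its arguments: {"type":"object","properties":{"motion":{"type":"array","items":{"type":"array","items":{"type":"number"}}},"grip":{"type":"number"}},"required":["motion"]}

```bash
mkdir -p pics; cat > h.py <<'E'
import numpy as np, cv2
from cell import ctrl, vision
from scipy.spatial.transform import Rotation as R
def cam(n):
    s=ctrl.state(); d=vision.get_image(n); K=d["camera_matrix"]
    if n=="wrist":
        T=np.eye(4);T[:3,:3]=R.from_euler('xyz',s["ee_rot"]).as_matrix();T[:3,3]=s["position"]
        T=T@np.array(d["tool_from_camera"]); return d["frame"],np.array(K),T[:3,3],T[:3,:3]
    return d["frame"],np.array(K),np.array(d["eye"]),np.array(d["rotation"])
def save(n,f,img): cv2.imwrite(f"pics/{f}.png",cv2.cvtColor(img,cv2.COLOR_RGB2BGR))
def onplane(K,e,Rm,uv,z):
    r=Rm@np.linalg.solve(K,[uv[0],uv[1],1.]); return e+r*(z-e[2])/r[2]
def proj(K,e,Rm,p):
    q=K@(Rm.T@(np.array(p)-e)); return q[:2]/q[2]
E
python3 - <<'E'
from h import *
import pickle
D={}
for n in("scene","side","wrist"):
    D[n]=cam(n); save(n,n+"0",D[n][0]); print(n,D[n][2],D[n][3][:,2])
pickle.dump(D,open("d0.pkl","wb"))
s=ctrl.state(); print(s)
E
```

```text
Traceback (most recent call last):
IndexError: too many indices for array: array is 1-dimensional, but 2 were indexed
```

View pics/scene0.png

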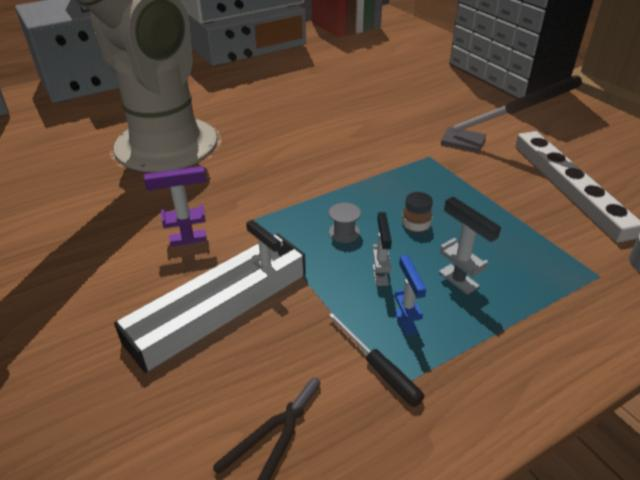

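The scene shows two black-handled posts: the smaller at about (383,245) and a larger one at (465,240). The channel runs from (130,345) to (295,260), with the fitted post near (267,245). The rotation is evidently given as roll, pitch and yaw.

```bash
sed -i 's/np.array(d\["rotation"\])$/R.from_euler("xyz",d["rotation"]).as_matrix()/' h.py
python3 - <<'E'
from h import *
import pickle
D={}
for n in("scene","side","wrist"):
    D[n]=cam(n); save(n,n+"0",D[n][0]); print(n,D[n][2],D[n][3][:,2])
pickle.dump(D,open("d0.pkl","wb"))
s=ctrl.state(); print(s)
f,K,e,Rm=D["scene"]
print(proj(K,e,Rm,[0,0,0]))
a=cv2.resize(f[180:380,100:320],None,fx=2.6,fy=2.6,interpolation=2)
b=cv2.resize(f[200:340,340:500],None,fx=4,fy=4,interpolation=2)
save(0,"chan",cv2.resize(f[190:370,100:320],(792,648))[:600]);save(0,"post",b)
E
```

```text
scene [ 1.18408746 -0.28199014  0.68120027] [-0.66256998  0.38712504 -0.64119827]
side [ 0.36338289 -0.49656342  0.71954883] [ 0.24583983  0.66448557 -0.70570653]
wrist [ 0.22492735 -0.69140162  0.37294577] [-0.25313404 -0.05683282 -0.96576042]
{'t': 0.2, 'qpos': array([ 1.27030229,  0.59985824, -0.00248483,  1.59984726,  0.00179172,
        0.94293696, -0.079811  ]), 'dq': array([ 0.00119381, -0.00163528, -0.00095383, -0.00287481, -0.0004742 ,
        0.00016925, -0.00125639]), 'tau': array([ 5.01225641e-04, -7.76240015e+01,  1.56353809e+00, -2.58001775e+01,
        1.21798264e-02,  7.14436450e-03, -7.27620477e-05]), 'position': array([ 0.16079529, -0.70663302,  0.23071157]), 'ee_rot': array([-3.14055202e+00,  1.29540888e-04,  2.23788095e-01]), 'ft_force': array([ 0.25195239, -0.08271305,  0.96084484]), 'torque': array([ 0.05350616, -0.07073268, -0.02449898]), 'grasp_force': 0.0, 'gripper_width': 0.08524446987758291}
[166.53832269 143.34671573]
```

View pics/side0.png

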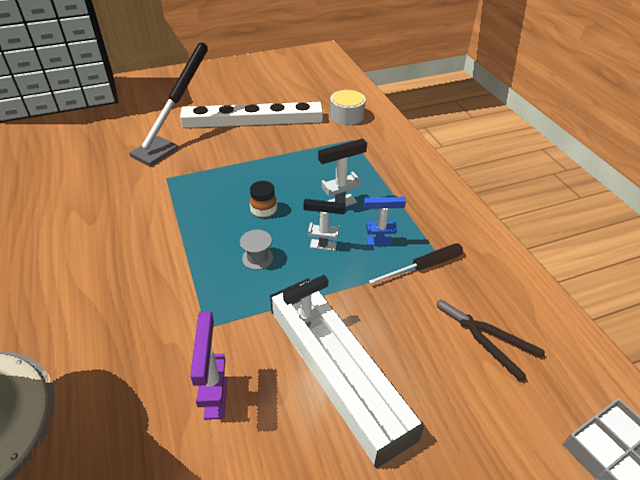

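View pics/post.png

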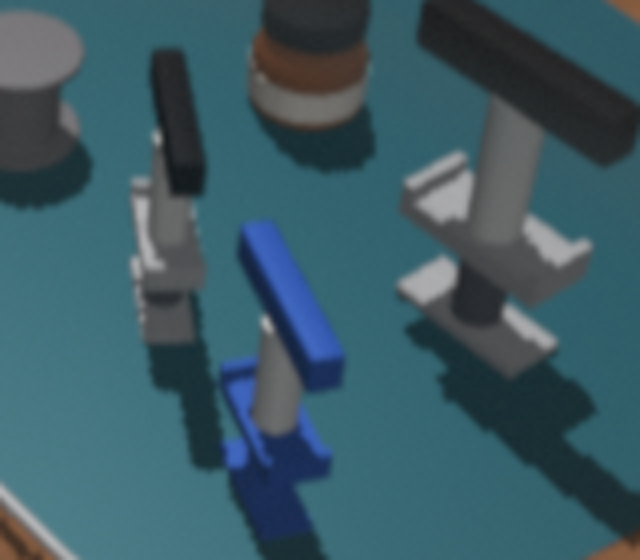

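The side view shows the small black post at (325,205), the larger black one at (343,152), and the channel running from (280,300) to (400,445). Next I'll enlarge the side view.

```bash
python3 - <<'E'
from h import *
import pickle
D=pickle.load(open("d0.pkl","rb"))
f=D["side"][0]; g=D["scene"][0]
z=lambda a,s:cv2.resize(a,None,fx=s,fy=s,interpolation=2)
P=z(f[190:265,295:361],6); C=z(f[265:465,260:430],3)[:600]
out=np.zeros((600,800,3),np.uint8); out[:450,:280]=P[:450,:280]; out[:600,284:794]=C
save(0,"sidecrop",out)
save(0,"chan",z(g[200:370,100:320],3.5))
E
```

```text
(no output)
```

View pics/sidecrop.png

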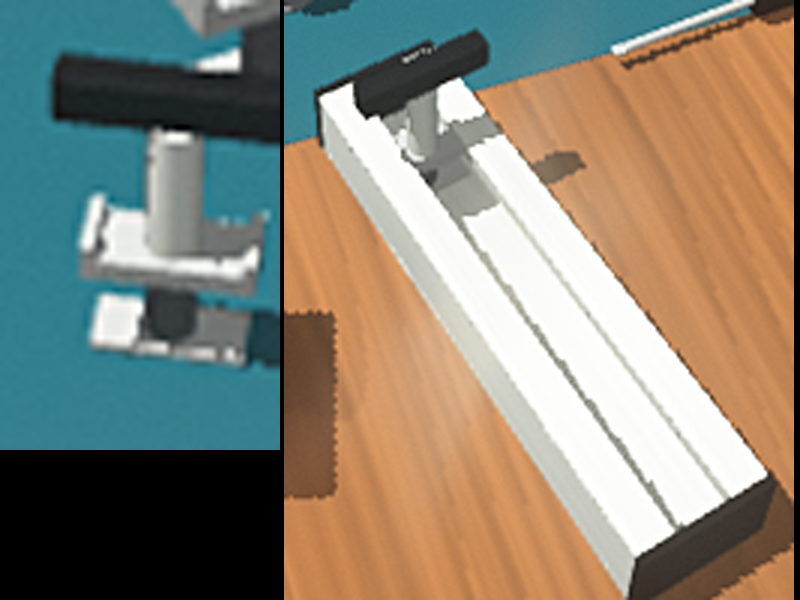

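View pics/chan.png

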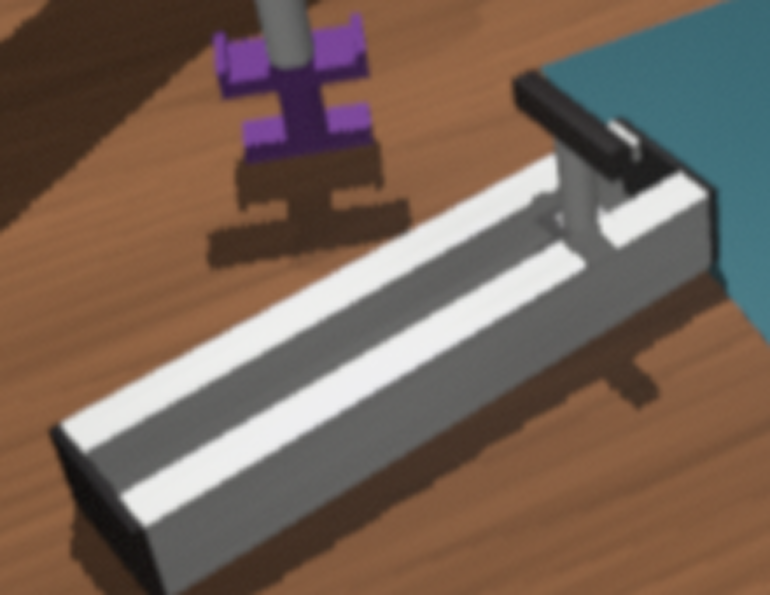

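```bash
cat > fit.py <<'E'
from h import *
import pickle
from scipy.optimize import least_squares
D=pickle.load(open("d0.pkl","rb"))
sp=lambda u,v:("scene",340+u/4,200+v/4)
ss=lambda u,v:("side",295+u/6,190+v/6)
cp=lambda u,v:("scene",100+u/3.5,200+v/3.5)
cs=lambda u,v:("side",260+(u-284)/3,265+v/3)
post=[((-38,-7,111),sp(153,52)),((-38,7,111),sp(180,48)),((38,-7,111),sp(172,170)),((38,7,111),sp(203,165)),((38,-7,93),sp(178,192)),((38,7,93),sp(203,188)),
((25,-11,0),sp(145,342)),((25,11,0),sp(192,342)),((-38,-7,111),ss(55,87)),((-38,7,111),ss(62,57)),((-38,-7,93),ss(53,120)),((-25,-11,0),ss(88,346)),((25,-11,0),ss(245,363)),((-28,-12.5,34),ss(80,276)),((28,-12.5,34),ss(257,293))]
chan=[((-37,-150,48),cp(52,430)),((37,-150,48),cp(145,528)),((37,150,48),cp(716,190)),((-37,150,48),cp(622,120)),((37,-150,0),cp(165,600)),
((-37,-150,48),cs(630,562)),((37,-150,48),cs(771,474)),((-37,150,48),cs(318,92))]
def fit(pts,x0,nm):
    def f(p):
        r=[]
        for m,(c,u,v) in pts:
            w=R.from_euler('z',p[2]).apply(np.array(m)/1e3)+[p[0],p[1],0]
            _,K,e,Rm=D[c]; r+=list(proj(K,e,Rm,w)-[u,v])
        return np.array(r)
    s=least_squares(f,x0,loss='soft_l1'); print(nm,s.x); print(np.round(f(s.x).reshape(-1,2),1).tolist()); return s.x
for nm,pts,c in(("post",post,(384,227,.111)),("chan",chan,(210,300,.048))):
    _,K,e,Rm=D["scene"]; g=onplane(K,e,Rm,c[:2],c[2])
    fs=[-.8] if nm=="post" else [0.9]
    for y in(np.arange(0,6.28,1.0)):
        pass
    best=[fit(pts,[g[0],g[1],y],nm) for y in ([-.5] if nm=="post" else [-.6])]
E
python3 fit.py
```

```text
post [ 0.63040485  0.16691647 -0.49555553]
[[-1.0, -0.8], [0.7, -0.1], [0.3, -0.7], [1.5, 0.3], [-2.0, 2.5], [0.6, 3.2], [-0.5, 1.1], [0.6, 0.6], [-0.9, -1.3], [-0.8, -1.2], [-0.4, 0.6], [0.4, 0.6], [-0.4, 0.5], [0.1, 0.2], [-0.3, 0.4]]
chan [ 0.55260858 -0.10178898  0.18145817]
[[2.3, -2.0], [-0.7, -0.5], [-1.8, 1.8], [-2.0, 0.8], [0.5, -0.3], [1.5, -2.3], [-1.4, -0.1], [1.0, 1.1]]
```

```bash
cat >> fit.py <<'E'
print("----")
def tri(a,b):
    A=[];B=[]
    for c,uv in(("scene",a),("side",b)):
        _,K,e,Rm=D[c]; r=Rm@np.linalg.solve(K,[*uv,1.]); r/=np.linalg.norm(r); M=np.eye(3)-np.outer(r,r); A.append(M);B.append(M@e)
    return np.linalg.lstsq(np.vstack(A),np.hstack(B),rcond=None)[0]
print("blue",tri((412.5,276),(385,203)),"big",tri((472,219),(343,152)),"mine",tri((384,228),(325,205)))
cx,cy,cw=best[0]; 
w=lambda m:R.from_euler('z',cw).apply(np.array(m)/1e3)+[cx,cy,0]
print("bay",w((0,-25,48)))
for c in("scene","side"):
    _,K,e,Rm=D[c]
    for m in((-38,93,106),(38,93,106),(-38,107,106),(38,107,106)): print(c,proj(K,e,Rm,w(m)).round(1))
chan2=lambda L:[((m[0],np.sign(m[1])*L,m[2]),q) for m,q in chan]
for L in(152,154,156): fit(chan2(L),best[0],L)
E
python3 fit.py | sed '1,/----/d'
```

```text
blue [0.73896186 0.13878047 0.10262082] big [0.70986362 0.27508548 0.13353841] mine [0.6305492  0.16558585 0.10748433]
bay [ 0.55712018 -0.12637852  0.048     ]
scene [246.  222.5]
scene [274.3 245. ]
scene [252.9 219. ]
scene [281.3 241.2]
side [286.9 298.1]
side [329.3 279.1]
side [282.6 292. ]
side [324.7 273.4]
152 [ 0.55239658 -0.10070864  0.18350917]
[[1.8, -1.5], [-1.1, -0.0], [-0.5, 0.8], [-0.7, 0.0], [0.1, 0.2], [2.1, -1.8], [-0.9, 0.3], [0.0, -0.0]]
154 [ 0.55185839 -0.10010971  0.18696494]
[[0.9, -1.0], [-1.8, 0.5], [0.4, -0.2], [0.1, -0.9], [-0.6, 0.6], [2.8, -0.9], [-0.3, 1.0], [-1.2, -0.8]]
156 [ 0.55058243 -0.09896287  0.19421968]
[[0.4, -0.7], [-2.0, 0.6], [1.2, -1.8], [0.7, -2.2], [-0.8, 0.8], [3.2, -0.3], [-0.0, 1.2], [-3.2, -1.5]]
```

```bash
cat > plan.py <<'E'
from h import *
import sys,json
# plan.py x y z yaw : rows to get there (tool down), from measured pose
def plan(x,y,z,yaw,s=None,scale=.95):
    s=s or ctrl.state(); p=np.array(s["position"]); y0=s["ee_rot"][2]
    dy=yaw-y0
    if yaw>90: dy=0
    d=np.array([x,y,z])-p
    n=max(1,int(np.ceil(max(np.linalg.norm(d)/.03,abs(dy)/.08)/scale)))
    rows=[];psi=y0;tgt=np.array([x,y,z]);c=p.copy()
    for i in range(n):
        st=p+d*(i+1)/n-c; C,S=np.cos(psi),np.sin(psi)
        t=np.round(np.array([st[0]*C+st[1]*S,st[0]*S-st[1]*C,-st[2]])/.03,2)
        w=np.round(-(y0+dy*(i+1)/n-psi)/.08,2)
        c=c+.03*np.array([t[0]*C+t[1]*S,t[0]*S-t[1]*C,-t[2]]); psi-=w*.08
        rows.append([*t.tolist(),0,0,float(w)])
    for i in range(0,n,12): print(json.dumps(rows[i:i+12]).replace(" ",""))
if __name__=="__main__":
    s=ctrl.state(); print(round(s["t"],2),np.round(s["position"],4),np.round(s["ee_rot"],4),np.round(s["qpos"],2),np.round(s["ft_force"],1))
    plan(*map(float,sys.argv[1:5]))
E
python3 plan.py 0.630 0.167 0.21 2.646
```

```text
0.2 [ 0.1608 -0.7066  0.2307] [-3.1406e+00  1.0000e-04  2.2380e-01] [ 1.27  0.6  -0.    1.6   0.    0.94 -0.08] [ 0.3 -0.1  1. ]
[[0.62,-0.71,0.02,0,0,-0.87],[0.67,-0.67,0.02,0,0,-0.86],[0.71,-0.62,0.02,0,0,-0.87],[0.76,-0.57,0.02,0,0,-0.86],[0.79,-0.51,0.02,0,0,-0.87],[0.82,-0.46,0.02,0,0,-0.86],[0.86,-0.4,0.02,0,0,-0.87],[0.88,-0.35,0.02,0,0,-0.86],[0.9,-0.27,0.02,0,0,-0.87],[0.92,-0.22,0.02,0,0,-0.86],[0.93,-0.15,0.02,0,0,-0.87],[0.94,-0.09,0.02,0,0,-0.86]]
[[0.95,-0.02,0.02,0,0,-0.87],[0.94,0.04,0.02,0,0,-0.86],[0.94,0.11,0.02,0,0,-0.87],[0.93,0.17,0.02,0,0,-0.86],[0.91,0.24,0.02,0,0,-0.87],[0.9,0.3,0.02,0,0,-0.86],[0.87,0.36,0.01,0,0,-0.87],[0.85,0.42,0.02,0,0,-0.86],[0.81,0.47,0.02,0,0,-0.87],[0.78,0.54,0.02,0,0,-0.86],[0.74,0.58,0.02,0,0,-0.87],[0.7,0.64,0.02,0,0,-0.86]]
[[0.65,0.68,0.02,0,0,-0.87],[0.61,0.73,0.02,0,0,-0.86],[0.55,0.76,0.02,0,0,-0.87],[0.5,0.8,0.02,0,0,-0.86],[0.44,0.84,0.02,0,0,-0.87],[0.39,0.86,0.02,0,0,-0.86],[0.32,0.89,0.02,0,0,-0.87],[0.26,0.91,0.02,0,0,-0.86],[0.2,0.92,0.02,0,0,-0.87],[0.13,0.94,0.02,0,0,-0.86],[0.07,0.94,0.02,0,0,-0.87]]
```

Call:
servo_tool --pt "0.62 -0.71 0.02 0 0 -0.87" --pt "0.67 -0.67 0.02 0 0 -0.86" --pt "0.71 -0.62 0.02 0 0 -0.87" --pt "0.76 -0.57 0.02 0 0 -0.86" --pt "0.79 -0.51 0.02 0 0 -0.87" --pt "0.82 -0.46 0.02 0 0 -0.86" --pt "0.86 -0.4 0.02 0 0 -0.87" --pt "0.88 -0.35 0.02 0 0 -0.86" --pt "0.9 -0.27 0.02 0 0 -0.87" --pt "0.92 -0.22 0.02 0 0 -0.86" --pt "0.93 -0.15 0.02 0 0 -0.87" --pt "0.94 -0.09 0.02 0 0 -0.86" --grip 0.6

```text
t: 1.7
position: [0.3226, -0.4058, 0.2241]
ee_rot: [3.142, 0.0, 1.059]
ft_force: [0.6, 0.5, 0.2]
gripper_width: 0.0511
grasp_force: 0.0
```

Call:
servo_tool --pt "0.95 -0.02 0.02 0 0 -0.87" --pt "0.94 0.04 0.02 0 0 -0.86" --pt "0.94 0.11 0.02 0 0 -0.87" --pt "0.93 0.17 0.02 0 0 -0.86" --pt "0.91 0.24 0.02 0 0 -0.87" --pt "0.9 0.3 0.02 0 0 -0.86" --pt "0.87 0.36 0.01 0 0 -0.87" --pt "0.85 0.42 0.02 0 0 -0.86" --pt "0.81 0.47 0.02 0 0 -0.87" --pt "0.78 0.54 0.02 0 0 -0.86" --pt "0.74 0.58 0.02 0 0 -0.87" --pt "0.7 0.64 0.02 0 0 -0.86"

```text
t: 3.2
position: [0.4831, -0.106, 0.2171]
ee_rot: [3.142, 0.0, 1.889]
ft_force: [-0.0, 0.4, 0.3]
gripper_width: 0.0512
grasp_force: 0.0
```

Call:
servo_tool --pt "0.65 0.68 0.02 0 0 -0.87" --pt "0.61 0.73 0.02 0 0 -0.86" --pt "0.55 0.76 0.02 0 0 -0.87" --pt "0.5 0.8 0.02 0 0 -0.86" --pt "0.44 0.84 0.02 0 0 -0.87" --pt "0.39 0.86 0.02 0 0 -0.86" --pt "0.32 0.89 0.02 0 0 -0.87" --pt "0.26 0.91 0.02 0 0 -0.86" --pt "0.2 0.92 0.02 0 0 -0.87" --pt "0.13 0.94 0.02 0 0 -0.86" --pt "0.07 0.94 0.02 0 0 -0.87" --pt "0 0 0 0 0 0"

```text
t: 4.7
position: [0.6306, 0.1701, 0.2102]
ee_rot: [3.14, -0.001, 2.651]
ft_force: [0.5, -0.8, -0.6]
gripper_width: 0.0514
grasp_force: 0.0
```

```bash
python3 - <<'E'
from h import *
f,K,e,Rm=cam("wrist"); import pickle; pickle.dump((f,K,e,Rm),open("w1.pkl","wb"))
for x,y in((.6304,.1669),):
  for m in((-38,-7,111),(-38,7,111),(38,-7,111),(38,7,111)):
    q=proj(K,e,Rm,R.from_euler('z',-.4956).apply(np.array(m)/1e3)+[x,y,0]); print(q.round(1)); cv2.circle(f,tuple(int(v) for v in q.round()),2,(255,0,0),-1)
save(0,"w1",f); s=ctrl.state(); print(s["position"],s["ee_rot"],s["t"])
E
```

```text
[304.5 187.2]
[325.3 187.3]
[305.1 292. ]
[324.3 292.1]
[0.63015641 0.16831873 0.21007502] [ 3.14153607e+00 -8.89120256e-04  2.64848077e+00] 4.75
```

View pics/w1.png

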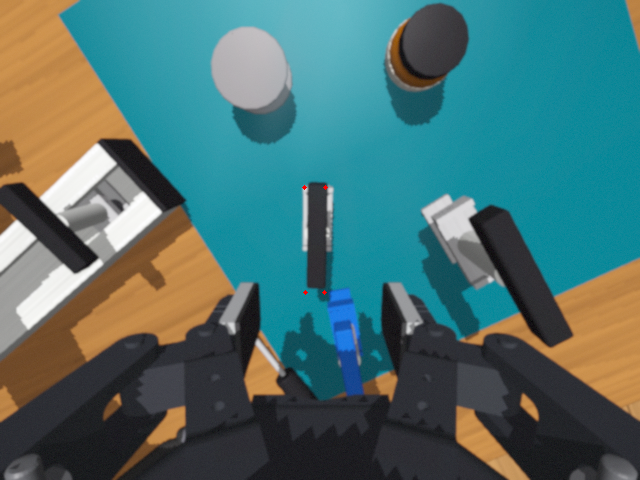

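The small bar spans (318,183) to (316,287), about 3 mm and −0.016 rad from the prediction. The blue post is close but clear of the fingers.

```bash
python3 plan.py .629 .169 .083 2.632
```

```text
4.75 [0.6302 0.1683 0.2101] [ 3.1415e+00 -9.0000e-04  2.6485e+00] [ 0.1   0.62 -0.7   1.77  0.48  0.93  0.27] [-0.  -0.6 -0.4]
[[0.01,0.0,0.85,0,0,0.04],[0.01,0.0,0.84,0,0,0.04],[0.01,0.0,0.85,0,0,0.04],[0.01,0.0,0.85,0,0,0.04],[0.0,0.0,0.85,0,0,0.05]]
```

Call:
servo_tool --pt "0.01 0 0.85 0 0 0.04" --pt "0.01 0 0.84 0 0 0.04" --pt "0.01 0 0.85 0 0 0.04" --pt "0.01 0 0.85 0 0 0.04" --pt "0 0 0.85 0 0 0.05" --pt "0 0 0 0 0 0"

```text
t: 5.5
position: [0.6279, 0.1661, 0.0817]
ee_rot: [-3.138, -0.002, 2.629]
ft_force: [0.3, -0.2, 0.8]
gripper_width: 0.0513
grasp_force: 0.0
```

Call:
servo_tool --pt "0 0 0 0 0 0" --pt "0 0 0 0 0 0" --pt "0 0 0 0 0 0" --pt "0 0 0 0 0 0" --pt "0 0 0 0 0 0" --grip 0

```text
t: 6.12
position: [0.6294, 0.1676, 0.0837]
ee_rot: [3.141, 0.001, 2.629]
ft_force: [1.1, -0.4, 1.3]
gripper_width: 0.0146
grasp_force: 58.5
```

Call:
servo_tool --pt "0 0 -0.5 0 0 0" --pt "0 0 -0.9 0 0 0" --pt "0 0 -0.9 0 0 0" --pt "0 0 -0.9 0 0 0" --pt "0 0 -0.9 0 0 0" --pt "0 0 -0.5 0 0 0" --pt "0 0 0 0 0 0"

```text
t: 7.0
position: [0.6292, 0.1674, 0.2223]
ee_rot: [3.141, 0.001, 2.629]
ft_force: [0.4, 0.1, -1.9]
gripper_width: 0.0144
grasp_force: 58.6
```

```bash
python3 plan.py .557 -.126 .222 1.754
```

```text
7.0 [0.6292 0.1674 0.2223] [3.1408e+00 1.1000e-03 2.6293e+00] [ 0.1   0.61 -0.7   1.76  0.47  0.95  0.27] [ 0.4  0.1 -1.9]
[[-0.22,-0.81,0.0,0,0,0.91],[-0.29,-0.79,0.0,0,0,0.91],[-0.34,-0.77,0.0,0,0,0.92],[-0.39,-0.74,0.0,0,0,0.91],[-0.45,-0.71,0.0,0,0,0.91],[-0.5,-0.67,0.01,0,0,0.91],[-0.54,-0.64,-0.0,0,0,0.91],[-0.6,-0.6,-0.0,0,0,0.91],[-0.63,-0.55,-0.0,0,0,0.92],[-0.67,-0.5,-0.0,0,0,0.91],[-0.71,-0.45,0.0,0,0,0.91],[-0.73,-0.4,0.0,0,0,0.91]]
```

Call:
servo_tool --pt "-0.22 -0.81 0 0 0 0.91" --pt "-0.29 -0.79 0 0 0 0.91" --pt "-0.34 -0.77 0 0 0 0.92" --pt "-0.39 -0.74 0 0 0 0.91" --pt "-0.45 -0.71 0 0 0 0.91" --pt "-0.5 -0.67 0.01 0 0 0.91" --pt "-0.54 -0.64 0 0 0 0.91" --pt "-0.6 -0.6 0 0 0 0.91" --pt "-0.63 -0.55 0 0 0 0.92" --pt "-0.67 -0.5 0 0 0 0.91" --pt "-0.71 -0.45 0 0 0 0.91" --pt "-0.73 -0.4 0 0 0 0.91"

```text
t: 8.5
position: [0.5565, -0.1275, 0.2211]
ee_rot: [3.142, 0.0, 1.749]
ft_force: [1.3, 0.1, -2.0]
gripper_width: 0.0146
grasp_force: 58.7
```

Call:
servo_tool --pt "0 0 0 0 0 0" --pt "0 0 0 0 0 0"

```text
t: 8.75
position: [0.557, -0.1257, 0.2211]
ee_rot: [3.141, -0.0, 1.754]
ft_force: [-0.2, -0.9, -1.9]
gripper_width: 0.0141
grasp_force: 58.7
```

```bash
python3 - <<'E'
from h import *
import pickle
s=ctrl.state(); print(s["t"],s["position"],s["ee_rot"],s["qpos"].round(2))
D={n:cam(n) for n in("wrist","scene","side")}; pickle.dump(D,open("d2.pkl","wb"))
f,K,e,Rm=D["wrist"]; g=f.copy()
for m in [(sx*16,y,48) for sx in(-1,1) for y in(-140,-100,-60,-20,20,60)]+[(sx*37,y,48) for sx in(-1,1) for y in(-150,150)]:
    q=proj(K,e,Rm,R.from_euler('z',.1835).apply(np.array(m)/1e3)+[.5524,-.1007,0]); print(m,q.round(1))
    if abs(q[0])<2000: cv2.circle(g,tuple(int(v) for v in q.round()),1,(255,0,0),-1)
save(0,"w2",cv2.resize(g,(800,600),interpolation=2))
E
```

```text
8.75 [ 0.55702862 -0.12572794  0.22113472] [ 3.14124892e+00 -3.72492689e-04  1.75402116e+00] [ 0.47  0.47 -0.49  1.95  0.3   0.8  -0.  ]
(-16, -140, 48) [303.5 333.1]
(-16, -100, 48) [303.  295.4]
(-16, -60, 48) [302.5 255.4]
(-16, -20, 48) [301.9 212.7]
(-16, 20, 48) [301.3 167.2]
(-16, 60, 48) [300.7 118.6]
(16, -140, 48) [336.1 333.1]
(16, -100, 48) [336.6 295.4]
(16, -60, 48) [337.2 255.4]
(16, -20, 48) [337.7 212.7]
(16, 20, 48) [338.3 167.2]
(16, 60, 48) [338.9 118.6]
(-37, -150, 48) [282.4 342.2]
(-37, 150, 48) [271.8  -4.3]
(37, -150, 48) [357.3 342.1]
(37, 150, 48) [367.8  -4.2]
```

View pics/w2.png

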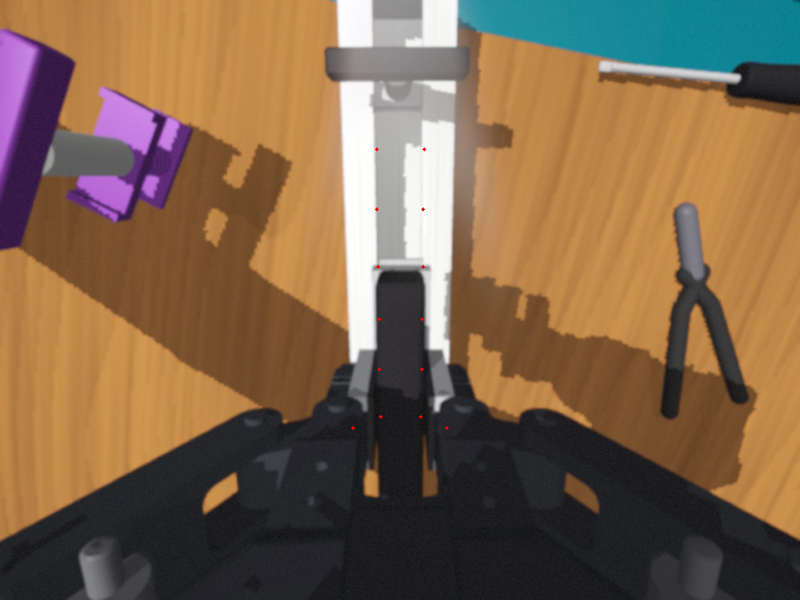

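The slot edges at (377,209) and (424,209) match the projected dots to about 1 px, and the bar is centred and lengthwise over the slot. Descending.

Call:
servo_tool --pt "0 0 0.7 0 0 0" --pt "0 0 0.7 0 0 0" --pt "0 0 0.7 0 0 0" --pt "0 0 0.7 0 0 0" --pt "0 0 0.5 0 0 0" --pt "0 0 0.5 0 0 0" --pt "0 0 0 0 0 0" --pt "0 0 0 0 0 0"

```text
t: 9.9
position: [0.5573, -0.1258, 0.1074]
ee_rot: [3.141, 0.0, 1.754]
ft_force: [-0.2, 0.2, -2.4]
gripper_width: 0.0147
grasp_force: 58.7
```

```bash
python3 - <<'E'
from h import *
D={n:cam(n) for n in("scene","side")}
z=lambda a,s:cv2.resize(a,None,fx=s,fy=s,interpolation=2)
a=z(D["scene"][0][190:370,110:310],2.2); b=z(D["side"][0][270:450,260:420],2.2)
save(0,"ins",np.hstack([a,b]))
s=ctrl.state(); print(s["position"],s["ee_rot"],s["ft_force"],s["torque"],s["qpos"].round(2))
E
```

```text
[ 0.55734333 -0.12594582  0.10770734] [3.14059422e+00 4.04660409e-04 1.75412459e+00] [-0.03323632 -0.14961812 -1.86948029] [-0.0442659   0.04573247  0.00627457] [ 0.39  0.61 -0.39  2.04  0.42  0.57 -0.11]
```

View pics/ins.png

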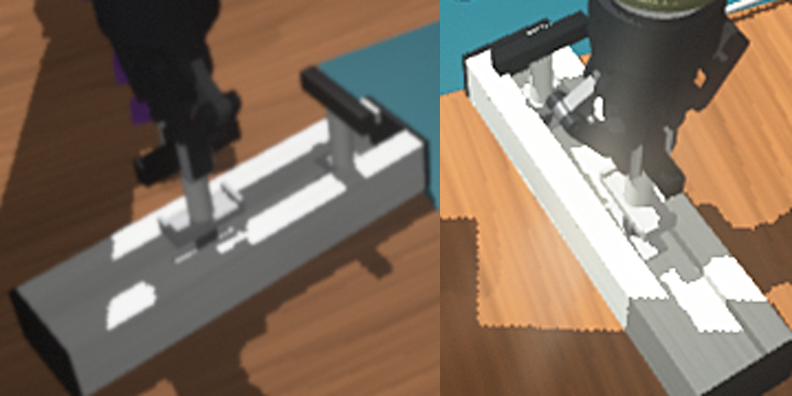

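The foot is in the slot and the nut sits just above it, aligned (scene crop about (200,215)). Going on slowly.

Call:
servo_tool --pt "0 0 0.2 0 0 0" --pt "0 0 0.2 0 0 0" --pt "0 0 0.15 0 0 0" --pt "0 0 0 0 0 0"

```text
t: 10.5
position: [0.5567, -0.1258, 0.09]
ee_rot: [-3.141, -0.0, 1.754]
ft_force: [0.0, 0.4, -2.4]
gripper_width: 0.0145
grasp_force: 58.7
```

Call:
servo_tool --pt "0 0 0.15 0 0 0" --pt "0 0 0.15 0 0 0" --pt "0 0 0.15 0 0 0" --pt "0 0 0 0 0 0"

```text
t: 11.0
position: [0.5573, -0.1258, 0.077]
ee_rot: [3.141, 0.0, 1.754]
ft_force: [-1.0, -0.1, 5.8]
gripper_width: 0.0144
grasp_force: 59.5
```

Call:
servo_tool --pt "0 0 0.12 0 0 0" --pt "0 0 0.12 0 0 0" --pt "0 0 0 0 0 0"

```text
t: 11.38
position: [0.5574, -0.1258, 0.0702]
ee_rot: [3.141, 0.0, 1.754]
ft_force: [-1.1, 0.8, 8.4]
gripper_width: 0.0147
grasp_force: 59.7
```

Call:
servo_tool --pt "0 0 0 0 0 0.8" --pt "0 0 0 0 0 0.8" --pt "0 0 0 0 0 0.8" --pt "0 0 0 0 0 0.8" --pt "0 0 0 0 0 0.8" --pt "0 0 0 0 0 0.8" --pt "0 0 0 0 0 0"

```text
t: 12.25
position: [0.5576, -0.1259, 0.0705]
ee_rot: [3.14, 0.0, 1.369]
ft_force: [-0.3, 0.2, 8.8]
gripper_width: 0.0147
grasp_force: 59.8
```

Call:
servo_tool --pt "0 0 0 0 0 0.8" --pt "0 0 0 0 0 0.8" --pt "0 0 0 0 0 0.8" --pt "0 0 0 0 0 0.8" --pt "0 0 0 0 0 0.8" --pt "0 0 0 0 0 0.8" --pt "0 0 0 0 0 0"

```text
t: 13.12
position: [0.5576, -0.126, 0.0705]
ee_rot: [3.14, -0.0, 0.985]
ft_force: [0.3, -0.2, 8.8]
gripper_width: 0.0145
grasp_force: 59.8
```

Call:
servo_tool --pt "0 0 0 0 0 0.8" --pt "0 0 0 0 0 0.8" --pt "0 0 0 0 0 0.8" --pt "0 0 0 0 0 0.8" --pt "0 0 0 0 0 0.8" --pt "0 0 0 0 0 0.8" --pt "0 0 0 0 0 0"

```text
t: 14.0
position: [0.5574, -0.1259, 0.0704]
ee_rot: [3.141, -0.001, 0.602]
ft_force: [-0.5, 0.7, 8.6]
gripper_width: 0.0146
grasp_force: 59.8
```

Remaining turn: 0.602 − 0.183 = 0.419 rad, or 5.24 units.

Call:
servo_tool --pt "0 0 0 0 0 0.8" --pt "0 0 0 0 0 0.8" --pt "0 0 0 0 0 0.8" --pt "0 0 0 0 0 0.8" --pt "0 0 0 0 0 0.8" --pt "0 0 0 0 0 0.8" --pt "0 0 0 0 0 0.44" --pt "0 0 0 0 0 0"

```text
t: 15.0
position: [0.5577, -0.1259, 0.0705]
ee_rot: [3.141, -0.001, 0.183]
ft_force: [-0.6, 0.3, 7.9]
gripper_width: 0.0146
grasp_force: 59.8
```

```bash
python3 - <<'E'
from h import *
f,K,e,Rm=cam("wrist"); save(0,"w3",f); s=ctrl.state(); print(s["position"],s["ee_rot"],s["ft_force"],s["torque"])
E
```

```text
[ 0.55765298 -0.1259151   0.07045966] [ 3.14098082e+00 -1.43781676e-03  1.83162732e-01] [-0.17252491 -0.50049549  8.44764114] [ 0.08731892  0.02738237 -0.04298028]
```

View pics/w3.png

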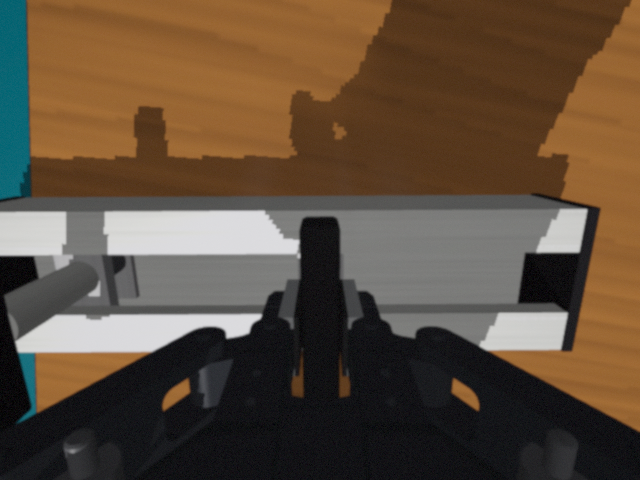

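The bar stands square across the channel, whose edges are horizontal in the wrist view (rows 209 and 351) with the bar vertical at column 320. Letting the spring lift it.

Call:
servo_tool --pt "0 0 -0.08 0 0 0" --pt "0 0 -0.08 0 0 0" --pt "0 0 -0.08 0 0 0" --pt "0 0 0 0 0 0"

```text
t: 15.55
position: [0.5576, -0.1259, 0.0776]
ee_rot: [3.141, -0.001, 0.183]
ft_force: [0.7, -0.1, 5.9]
gripper_width: 0.0145
grasp_force: 59.6
```

Call:
servo_tool --pt "0 0 -0.03 0 0 0" --pt "0 0 -0.03 0 0 0" --pt "0 0 0 0 0 0"

```text
t: 15.92
position: [0.5576, -0.1259, 0.0793]
ee_rot: [3.141, -0.001, 0.183]
ft_force: [0.6, -0.6, 5.1]
gripper_width: 0.0146
grasp_force: 59.5
```

Call:
servo_tool --pt "0 0 -0.03 0 0 0" --pt "0 0 0 0 0 0"

```text
t: 16.18
position: [0.5574, -0.126, 0.0798]
ee_rot: [3.141, -0.001, 0.183]
ft_force: [0.9, -0.4, 2.5]
gripper_width: 0.0147
grasp_force: 59.2
```

Call:
servo_tool --pt "0 0 0 0 0 0" --pt "0 0 0 0 0 0" --pt "0 0 0 0 0 0" --grip 0.35

```text
t: 16.55
position: [0.5565, -0.1259, 0.0796]
ee_rot: [-3.141, 0.001, 0.183]
ft_force: [0.2, -0.4, -1.3]
gripper_width: 0.0294
grasp_force: 0.0
```

Call:
servo_tool --pt "0 0 -0.3 0 0 0" --pt "0 0 -0.8 0 0 0" --pt "0 0 -0.9 0 0 0" --pt "0 0 -0.9 0 0 0" --pt "0 0 -0.9 0 0 0" --pt "0 0 -0.9 0 0 0" --pt "0 0 -0.5 0 0 0" --pt "0 0 0 0 0 0"

```text
t: 17.55
position: [0.5573, -0.126, 0.2367]
ee_rot: [3.141, -0.002, 0.183]
ft_force: [0.3, -0.4, 0.5]
gripper_width: 0.03
grasp_force: 0.0
```

```bash
python3 - <<'E'
from h import *
D={n:cam(n) for n in("scene","side","wrist")}
z=lambda a,s:cv2.resize(a,None,fx=s,fy=s,interpolation=2)
a=z(D["scene"][0][190:370,110:310],2); b=z(D["side"][0][250:450,260:420],1.8); c=D["wrist"][0][::2,::2]
out=np.zeros((600,800,3),np.uint8)
out[:360,:400]=a; out[:360,410:698]=b; out[360:600,:320]=c
save(0,"fin",out)
for n,s0 in(("scene",1),("side",1)):
    _,K,e,Rm=D[n]
    for y in(-25,100): print(n,y,[proj(K,e,Rm,R.from_euler('z',.1835).apply(np.array(m)/1e3)+[.5524,-.1007,0]).round(1).tolist() for m in((-38,y,106),(38,y,106))])
s=ctrl.state(); print(s["position"],s["ft_force"],s["t"])
E
```

```text
scene -25 [[184.0, 254.1], [211.2, 279.8]]
scene 100 [[249.9, 220.5], [278.4, 242.7]]
side -25 [[327.1, 355.0], [372.0, 332.0]]
side 100 [[284.3, 294.6], [326.5, 275.8]]
[ 0.55638109 -0.12575103  0.23479304] [-0.14905296 -0.65021679 -1.29929764] 17.7
```

View pics/fin.png

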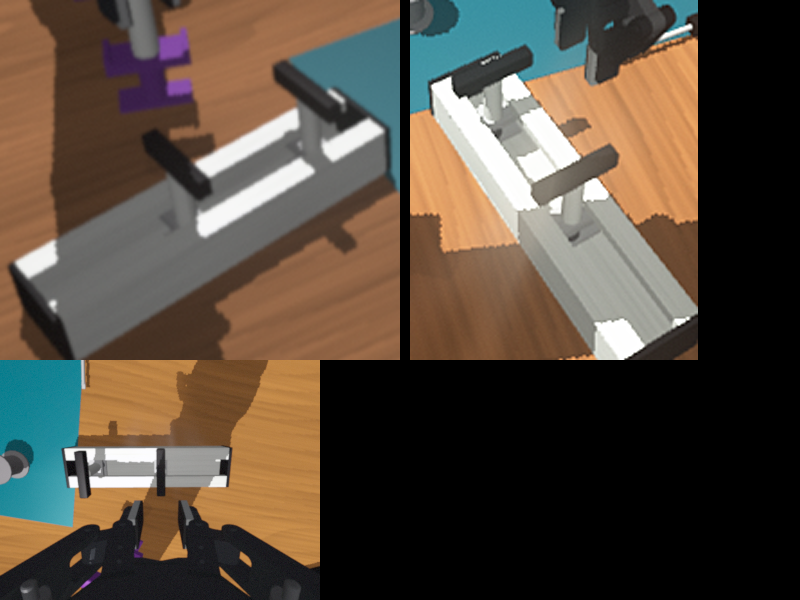

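The two posts stand parallel, upright and at the same height. The new bar runs from (147,135) to (207,190) in the scene crop, matching the projected locked pose.

```bash
python3 -c "
from cell import ctrl; print(ctrl.hand_in())"
```

```text
the job is handed in; nothing more can be done
None
```

The post is fitted at the middle of the channel's free stretch, upright and by the final pictures locked square across it at the fitted post's height. I handed the job in about 18 s into the 48 s allowed, with the gripper clear and nothing else on the bench touched.

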